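# Close the praline box and hold it against the tying board's stop

## Task

The praline box on the tying board is packed: close its lid, then slide the closed box straight along the board, square against the sprung plate of the end stop and push until the plate has gone about halfway into its travel (roughly 8 N on the plate), never so far that it bottoms out. Stay there pressing steadily, as a third hand while I tie the box: finish while still holding it, do not let go, and leave the other things on the counter where they are.

Things in the scene. Friction and masses are not known exactly. Their poses are not given: they have to be found in the camera images.
- praline_box: Loose wooden box of chocolates on the tying board (0.6 kg +-25 %; the only box with its lid up). Origin under its middle; z up, x from its front to its hinge side (away from the robot), y to its left. Walls span x -74..66, y -99..101, z 0..35 mm. Lid hinge line at x 67, z 36, along y. Shut, the lid covers z 37..43 and overhangs the end walls by 1 mm.
- lid_edge (a point): Middle of the lid's free edge, halfway through its 6 mm thickness; the lid is a plain board 141 mm from hinge to this edge and 202 mm wide. Axes turn with the lid: shut, they are the box's. A few cm behind the open lid (away from the robot) stand a 170 mm high tray stand of chocolates, to the left, and a tall glass case, to the right: stay clear of both.
- praline_box_lid (a joint): Lid angle in rad: 0 shut, 1.57 upright, at most 1.92 (leaning back, away from the robot). Braked hinge: near upright (1.25 to 1.9) the lid stays where it is left, below that it sinks shut by itself in some seconds; under 1 N near its free edge moves it. It starts near upright.
- tying_board: Light wooden board fixed to the counter, 150 (x) by 322 (y) by 10 mm. Origin on its underside; z up, x away from the robot, y to its left; spans x -75..75, y -152..170 mm, top at z 10. A 28 mm wide, 4 mm deep channel crosses it at y 0. A fixed wooden end stop, 120 mm wide (x) and 38 high over the board, stands at its right end, y -147..-119.
- buffer_plate: Sprung wooden plate before the end stop, 110 (x) by 12 by 30 mm high (z 15..45 of the board), on two steel rods that slide through the stop. Origin at the middle of its face (slick white plastic); axes as the board's. Spring out, the face is at board y -91; pushed in, it moves to -y. A box that meets it askew hardly turns by itself: square it first by pushing off its middle.
- buffer_travel (a joint): How far the sprung plate is pushed in, m: 0 out, 0.008 halfway, 0.016 bottomed. The spring gives 3 N at 0, 7.8 N halfway, 12.6 N at the end; the box's friction on the board (2 to 5 N) comes on top for whoever pushes the box.
- nib_jar: Glass jar with cork lid, 65 mm across, 110 high, left of the work. Origin under its middle. Leave it alone.
- almond_bowl: Glazed oval bowl of almonds, 104 by 142 mm, 95 high, left of the work. Origin under its middle. Leave it alone.
- scoop: Small steel sweet scoop with a turned wooden handle lying right of the work, 138 mm long (y), 42 wide, 21 high. Leave it alone.
- card_stand: Small wooden block holding an upright card, 85 mm wide (y), 57 high, right of the work. Leave it alone.

How it is judged:
By the outcome, as a careful person would: the job done as asked, in the order asked, and still so for the second after the job is handed in, while the arm keeps its last pose, push and grip.
It also fails if it takes over 61 s, if anything falls off the work surface, if the arm or the gripper's body presses on something with over 40 N, if the wrist force passes 120 N, or if a joint passes its speed limit or range.

## Robot

A 6-joint arm with a two-finger parallel gripper is mounted at the origin on a cart in front of the work surface, level with it; the furniture and walls round the work are solid. World frame = base frame: x ahead of the robot, y to its left, z up, the work surface at z = 0. Lengths are in mm, angles in rad, forces in N, time in s.
With the tool pointing down it reaches from about 325 to 775 mm from the base axis. Payload 5.5 kg.
Tool frame: the origin (TCP) lies on the mounting face of the last link; the fingertips stand 182 mm ahead of it and the grasp point (between the pads) lies 163 mm ahead of it; x points along the fingers, y is the direction in which the jaws open and shut, and the axes are right-handed (so a half turn about x gives the same grasp; the last joint's range is limited). The gripper opens to 88 mm and grips with 3 to 60 N. Pads are 20 mm wide; open, the fingers measure 115 mm over their backs; the gripper's body (75 mm by 178 mm) begins 61 mm behind the grasp point.
Start: joints at [-1.192, 0.091, 1.231, -0, 1.82, -0.057], TCP at [253.283, -543.935, 404.631] pointing down, gripper open.
Joint ranges: [-2.87, 2.87], [-0.86, 2.18], [0.17, 2.46], [-1.51, 4.65], [0.06, 2.69], [-2.65, 2.65]. Speed limits (rad/s): [2.57, 2.57, 3.01, 3.14, 3.14, 3.14].

## Interface

Orientations are given as a rotation vector (axis times angle).
In Python, from plant import sensors, imaging, robot gives the robot as it stands.
- The arm moves only by the tool drive_tool, never from a script. Its argument "series" is one flat list of numbers, 6 for each row, row after row: the shift along the world's x, y, z in m, then the turn, a rotation vector about the world's x, y, z in rad. In form: [x, y, z, wx, wy, wz, x, y, z, wx, wy, wz, ...]. A call has exactly 8 rows; each row shifts and turns the commanded pose from where the row before left it; what a row does not reach is not made up. A row lasts 1/12 s, in which the tool goes at most 41.7 mm and 7.16 degrees, less where a joint would pass 70% of its speed; a pose out of reach is approached as far as the arm can. A call is refused whole if a number of a shift passes 0.0417 or a number of a turn 0.125, either way. A call with a gripper value outside its range is refused whole. "gripper" is the closure, from 0 (fully open) to 1 (shut), set as the call begins (left out, the last holds). The fingers move at their own pace and stop on an object; "grip_force" is the grip in N (left out, the last holds). Time passes only in rows, so rows that do not move let the fingers close, or fill a call up. It gives the time, the measured TCP pose, the force and the opening at its end, in the units of the state.
- sensors.sense(): the state, without advancing time (a new reading comes with each control period).
- imaging.grab_frame(name): name is "scene" or "side" or "wrist"; returns a dict with "image" (420x560x3 uint8, blue, green, red), "range_z" (420x560 float32, mm along the optical axis (not along the pixel's ray), 0 where there is no reading), "camera_matrix" (3x3 intrinsics, pixels), "dist" ([k1, k2, p1, p2, k3] as OpenCV has them; the pictures are not rectified), "rvec" (rotation vector, rad) and "tvec" (3), from world to camera coordinates, as OpenCV has them. Camera axes: x right, y down, z forward; pixel columns grow to the right and rows downward; lengths in mm; the calibration is good to about 2 mm. A picture is of the moment at which its call begins.
- robot.hand_in(): hands the job in, once; it reports no verdict.
The state is a dict: "time": time; "qpos": joint angles; "joint_velocities": joint speeds; "tau": joint torques, N m; "ee_pos": TCP position; "orientation": TCP orientation; "wrist_force": force on the tool from outside, world axes, zero at the start; "wrist_torque": the same for the moment, N m; "grip_width": finger opening in mm.
Only numpy, scipy, OpenCV 4.12 (cv2) and the standard library are available. Lean on these libraries where they do the work, as an engineer would, in place of code of your own. Each camera call takes 0.05 s, during which the arm holds its last target. There are 200 camera calls.

## Working session

There is one attempt and no reset: what is moved stays moved. The work goes in short steps, Python scripts to look and compute and a tool call to move; the robot and the scene stay as the last step left them, time stands still between calls to the robot, and variables do not carry over. Pictures are saved under pics/ and viewed, about 8 in all and at most 12, crops included, and the job is handed in when it is done.

Besides the shell and the picture viewer there is one more tool, called after "Call:" by a JSON object that holds its "fn" and its "kwargs". drive_tool: Moves the arm, as the interface text tells. Its arguments: {"type":"object","properties":{"series":{"type":"array"},"gripper":{"type":"number"},"grip_force":{"type":"number"}},"required":["series"]}

```bash
mkdir -p pics
cat > h.py <<'E'
import numpy as np, cv2
from plant import sensors, imaging, robot
def grab(n):
    f=imaging.grab_frame(n); np.savez('last_'+n+'.npz',**{k:np.array(v) for k,v in f.items()}); return f
def world(f,u,v,z=None):
    """pixels to world: by depth, or by ray onto plane z"""
    R,_=cv2.Rodrigues(np.array(f['rvec'],float)); t=np.array(f['tvec'],float).ravel()
    u=np.atleast_1d(u);v=np.atleast_1d(v)
    p=cv2.undistortPoints(np.stack([u,v],-1).astype(float).reshape(-1,1,2),np.array(f['camera_matrix']),np.array(f['dist'])).reshape(-1,2)
    d=np.c_[p,np.ones(len(p))]
    if z is None:
        r=f['range_z'][v.astype(int),u.astype(int)][:,None]; return (d*r-t)@R
    c=-R.T@t; w=d@R; return c+w*((z-c[2])/w[:,2])[:,None]
def load(n): return dict(np.load('last_'+n+'.npz'))
E
python3 - <<'E'
from h import *
a=grab('scene');b=grab('side')
cv2.imwrite('pics/1.png',a['image']);cv2.imwrite('pics/2.png',b['image'])
s=sensors.sense();print(s)
for f in(a,b):
  R,_=cv2.Rodrigues(f['rvec']);print(-R.T@np.array(f['tvec']).ravel(),R[2])
E
```

```text
{'time': 0.1, 'qpos': array([-1.19168875e+00,  9.18011281e-02,  1.23174363e+00,  1.34281805e-05,
        1.81982110e+00, -5.66592980e-02]), 'joint_velocities': array([-0.00080912, -0.00088045, -0.00187013,  0.00167155, -0.0004516 ,
        0.00040115]), 'tau': array([ 3.88770786e-03, -4.47857273e+01, -4.07570422e+01,  7.02261482e-02,
        2.84290424e-02, -1.05937495e-04]), 'ee_pos': array([ 253.30636926, -543.96875842,  403.62149545]), 'orientation': array([ 1.98071261,  0.44036808, -1.98126407]), 'wrist_force': array([-0.03275618,  0.21775869, -0.70567131]), 'wrist_torque': array([-0.05987357,  0.0584803 , -0.01229625]), 'grip_width': 88.26247043999805}
[-608.87882039 -881.42123915  896.08156033] [ 0.68278775  0.52159726 -0.51160258]
[ -50.83304382 -857.39659225  735.92803278] [ 0.45727886  0.69182526 -0.55881469]
```

View pics/1.png

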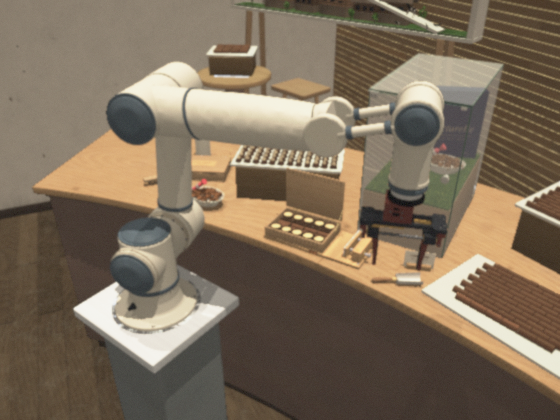

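View pics/2.png

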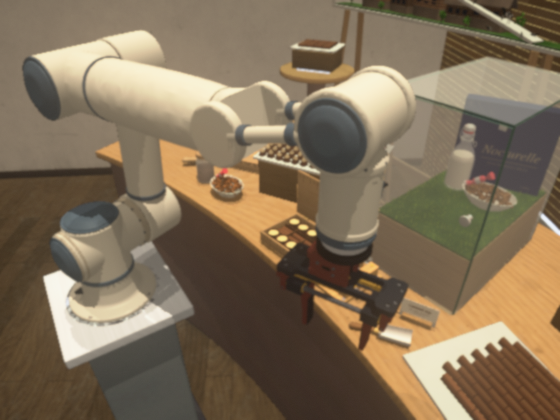

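The scene view shows the box at (305,228) with its lid upright at (315,195), the end stop at (352,245), the tray stand at (288,172), the scoop at (400,281) and the card at (420,258). The side view is mostly blocked by the arm. I'll enlarge the box area next.

Run:
```python
from h import *
a=load('scene')
c=a['image'][160:285,255:385]
cv2.imwrite('pics/3.png',cv2.resize(c,None,fx=6,fy=6,interpolation=cv2.INTER_CUBIC)[:, :780])
P=[(265,233),(285,208),(342,222),(324,248),(288,171),(343,187),(372,262),(383,246),(365,240),(352,250),(315,195),(335,222)]
for p in P: print(p,world(a,*p)[0].round())
```

```text
(265, 233) [406. -48.  27.]
(285, 208) [540. -25.  46.]
(342, 222) [ 638. -189.    5.]
(324, 248) [ 459. -234.   19.]
(288, 171) [552. -28. 180.]
(343, 187) [ 579. -217.  171.]
(372, 262) [ 220. -504.  231.]
(383, 246) [ 597. -362.    4.]
(365, 240) [ 531. -331.   49.]
(352, 250) [ 464. -326.   48.]
(315, 195) [ 574. -120.  113.]
(335, 222) [ 569. -202.   44.]
```

View pics/3.png

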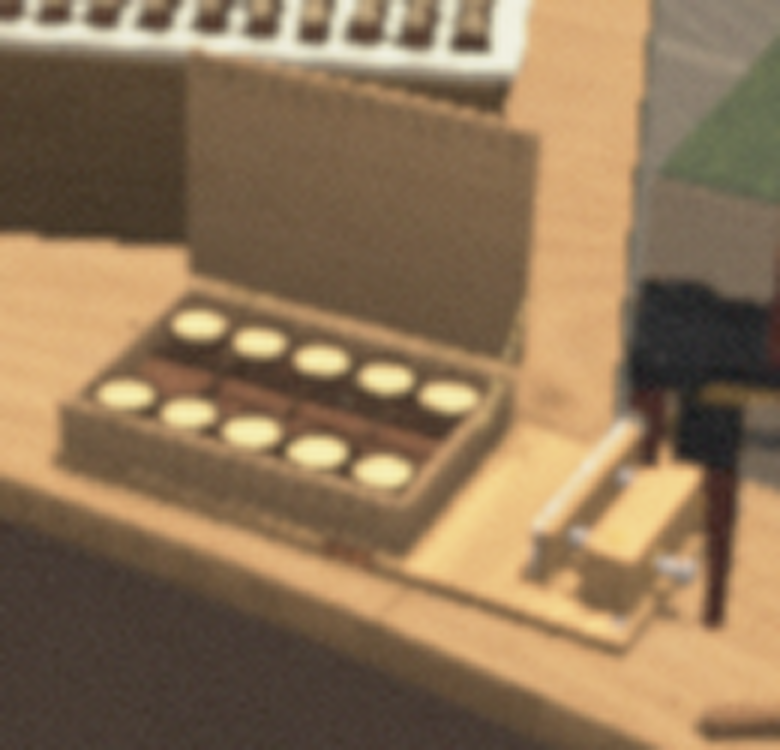

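Crop: the box rim corners are at scene px (265,228), (322,247), (341,222) and (287,208), the lid's free edge runs (287,169)–(345,182), and the plate's top edge runs (344,247)–(361,231).

Run:
```python
from h import *
a=load('scene')
g=lambda x,y,z:world(a,x/6+255,y/6+160,z)[0].round(1)
for n,x,y,z in [('FL',62,408,45),('FR',405,520,45),('RR',515,375,45),('RL',190,290,45),('lidL',190,52,187),('lidR',538,135,187),('plateF',535,525,55),('plateR',630,422,55),('brdFR',620,645,10),('stopF',585,540,48),('stopFr',650,560,48),('stopR',705,470,48),('brdfront',405,560,10)]: print(n,g(x,y,z))
# depth on lid: plane fit
m=np.zeros(a['range_z'].shape,np.uint8)
cv2.fillConvexPoly(m,(np.array([[200,75],[525,150],[510,335],[200,265]])/6+[255,160]).astype(np.int32),1)
v,u=np.nonzero(m&(a['range_z']>0)); w=world(a,u,v)
w=w[w[:,2]<190]; c=np.median(w,0); w=w[np.abs(w[:,0]-c[0])<30]
c=w.mean(0);n=np.linalg.svd(w-c)[2][2];print('lid',c,n,len(w))
m[:]=0;cv2.fillConvexPoly(m,(np.array([[430,550],[520,470],[560,440],[500,590]])/6+[255,160]).astype(np.int32),1)
v,u=np.nonzero(m);print('board z',np.median(world(a,u,v)[:,2]))
s=sensors.sense();R,_=cv2.Rodrigues(s['orientation']);print(R)
```

```text
FL [406.9 -48.3  45. ]
FR [ 430.1 -245.8   45. ]
RR [ 577.1 -219.1   45. ]
RL [543.6 -29.5  45. ]
lidL [550.7 -23.2 187. ]
lidR [ 581.1 -220.1  187. ]
plateF [ 452.4 -305.7   55. ]
plateR [ 560.2 -297.1   55. ]
brdFR [ 447.8 -359.5   10. ]
stopF [ 465.1 -326.8   48. ]
stopFr [ 469.6 -360.    48. ]
stopR [ 554.1 -344.1   48. ]
brdfront [ 443.6 -238.8   10. ]
lid [ 566.05954431 -120.99472203  120.97513744] [ 0.99030329  0.13887621 -0.00357576] 1734
board z 12.545971110203704
[[-6.44156486e-04  4.22108150e-01 -9.06545252e-01]
 [ 1.65211092e-03 -9.06543754e-01 -4.22108627e-01]
 [-9.99998428e-01 -1.76961732e-03 -1.13413445e-04]]
```

Call:
{"fn": "drive_tool", "kwargs": {"series": [0.014,0.024,0.004,0,0,-0.02,0.014,0.024,0.004,0,0,-0.02,0.014,0.024,0.004,0,0,-0.02,0.014,0.024,0.004,0,0,-0.02,0.014,0.024,0.004,0,0,-0.02,0.014,0.024,0.004,0,0,-0.02,0.014,0.024,0.004,0,0,-0.02,0.014,0.024,0.004,0,0,-0.02], "gripper": 1}}

```text
time: 0.77
ee_pos: [365.7, -350.7, 436.4]
orientation: [2.074, 0.287, -2.075]
wrist_force: [1.1, -0.6, 0.6]
grip_width: 38.1
```

Call:
{"fn": "drive_tool", "kwargs": {"series": [0.014,0.024,0.004,0,0,-0.02,0.014,0.024,0.004,0,0,-0.02,0.014,0.024,0.004,0,0,-0.02,0.014,0.024,0.004,0,0,-0.02,0.014,0.024,0.004,0,0,-0.02,0.014,0.024,0.004,0,0,-0.02,0.014,0.024,0.004,0,0,-0.02,0,0,0,0,0,0]}}

```text
time: 1.43
ee_pos: [464.8, -180.7, 465.0]
orientation: [2.151, 0.152, -2.148]
wrist_force: [0.1, 0.3, 1.3]
grip_width: 0.6
```

Run:
```python
from h import *
a=grab('wrist');cv2.imwrite('pics/4.png',a['image'])
s=sensors.sense();R,_=cv2.Rodrigues(s['orientation']);print(s['time'],s['ee_pos'],R.round(3),s['wrist_force'],s['grip_width'])
R,_=cv2.Rodrigues(a['rvec']);print(-R.T@np.array(a['tvec']).ravel(),R)
```

```text
1.4833 [ 464.10421992 -182.20305156  464.61098125] [[ 0.     0.139 -0.99 ]
 [ 0.    -0.99  -0.139]
 [-1.    -0.    -0.   ]] [-0.03003286  0.30672972 -0.34892559] 0.48198874512026274
[ 534.90936248 -169.88314305  447.23019643] [[ 0.13908434 -0.99027978 -0.00122448]
 [-0.95789296 -0.13484906  0.25348925]
 [-0.2511904  -0.03408347 -0.96733743]]
```

View pics/4.png

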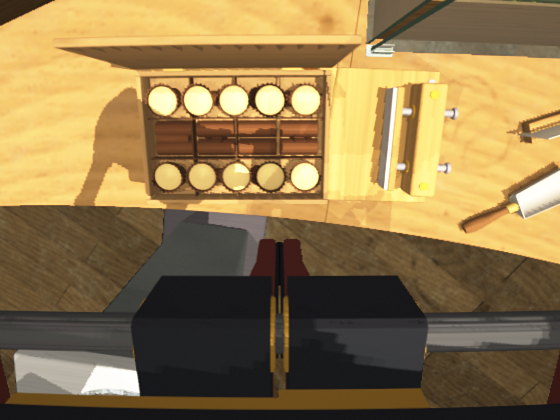

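Wrist view: rim corners at about (143,72), (329,68), (327,200) and (148,200), with the lid edge along (60,45)–(360,40). The plate is near (390,90–188) and the stop at (405–440,84–195). The case base starts at (370,50). The plate is turned a few degrees from the box.

Run:
```python
from h import *
a=load('wrist')
c=a['image'][20:220,320:460]
b=a['image'][20:220,120:345]
cv2.imwrite('pics/5.png',np.hstack([cv2.resize(c,None,fx=3,fy=3,interpolation=cv2.INTER_CUBIC)[:,:380],cv2.resize(b,None,fx=3,fy=3,interpolation=cv2.INTER_CUBIC)[:,:]])[:, :800] if 0 else cv2.resize(a['image'][50:215,340:460],None,fx=3.6*1,fy=3.6,interpolation=cv2.INTER_CUBIC))
for n,u,v,z in [('RL',143,72,45),('RR',329,68,45),('FR',327,200,45),('FL',148,200,45),('case',370,50,0),('case2',400,50,0),('case3',540,55,0),('lidL',58,45,187),('lidR',360,40,187),('boardR1',438,73,10),('boardR2',430,195,10)]:
    print(n,world(a,u,v,z)[0].round(1))
s=load('scene')
r=s['range_z'];v,u=np.mgrid[125:215,225:350];w=world(s,u.ravel(),v.ravel())
for lo,hi in((60,100),(100,140),(140,175)):
    k=w[(w[:,2]>lo)&(w[:,2]<hi)&(w[:,0]>595)&(w[:,0]<760)]; print('stand z',lo,len(k),np.percentile(k[:,0],[1,10,50]),np.percentile(k[:,1],[1,50,99]))
k=w[(w[:,2]>20)&(w[:,2]<185)&(w[:,0]>595)];
for y in range(-260,150,30):
    q=k[np.abs(k[:,1]-y)<15]
    if len(q)>5: print(y,np.percentile(q[:,0],[2,20]),q[:,2].max())
v,u=np.mgrid[185:215,185:226];w=world(s,u.ravel(),v.ravel());w=w[w[:,2]>40];print('bowl',w.min(0),w.max(0))
```

```text
RL [550.8 -26.6  45. ]
RR [ 580.3 -214.2   45. ]
FR [ 443.9 -235.5   45. ]
FL [416.3 -39.5  45. ]
case [ 611.1 -261.5    0. ]
case2 [ 616.1 -294.9    0. ]
case3 [ 636.9 -457.     0. ]
lidL [555.3 -19.5 187. ]
lidR [ 584.3 -215.6  187. ]
boardR1 [ 597.1 -339.5   10. ]
boardR2 [ 459.4 -363.    10. ]
stand z 60 275 [595.13548727 598.10300874 617.06455423] [ 47.04975186  88.21915951 399.0187557 ]
stand z 100 372 [595.6382173  601.77571552 630.66458536] [-110.74717327   59.76113713  130.76947435]
stand z 140 1593 [597.4843223  615.21649284 674.06437782] [-112.97783003   59.76801036  256.45606121]
-110 [698.83290706 710.32104233] 166.941903423702
-80 [688.86973092 700.90529383] 173.8822201554282
-50 [669.04065672 685.75077043] 171.79662255394865
-20 [653.54121667 666.35629135] 172.41389621677413
10 [642.38183831 657.93040233] 171.46411935341973
40 [624.10002748 635.55360538] 171.16281025014143
70 [607.5403066  621.18691147] 173.8127921057912
100 [597.74010866 605.82084949] 171.25691671908103
130 [595.1848668  597.61617266] 171.7991096877732
bowl [-608.87882039 -881.42123915   40.00087035] [509.50056505 331.45567922 896.08156033]
```

View pics/5.png

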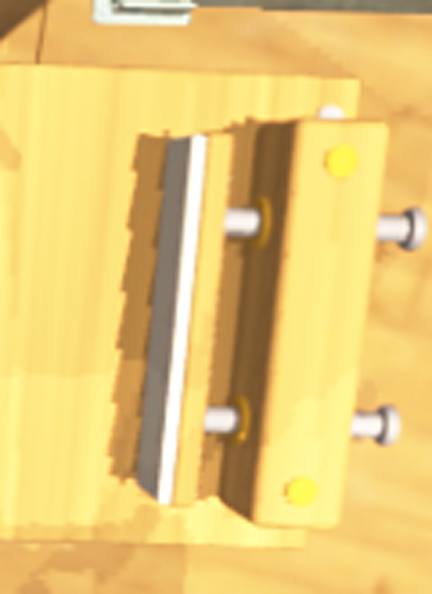

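The crop shows the plate face edge from px (393,88) to (384,188) and the stop's top edges at (423,85)–(412,194) and (447,85)–(434,196).

Run:
```python
from h import *
a=load('wrist')
def ln(n,p,q,z):
    P,Q=[world(a,x/3.6+340,y/3.6+50,z)[0] for x,y in(p,q)];d=P-Q
    print(n,P.round(1),Q.round(1),'len',np.linalg.norm(d).round(1),'yaw',np.degrees(np.arctan2(d[1],d[0])).round(2))
ln('plate',(192,138),(160,497),55)
ln('stopR',(386,125),(338,525),48)
ln('stopL',(298,125),(258,520),48)
ln('boardend',(358,80),(303,546),10)
ln('boardback(+90)',(0,63),(358,80),10)
b=lambda u,v,z:world(a,u,v,z)[0]
for n,p,q in(('boxR',(329,68),(327,200)),('boxL',(143,72),(148,200))):
    d=b(*p,45)-b(*q,45);print(n,np.linalg.norm(d),np.degrees(np.arctan2(d[1],d[0])))
d=b(143,72,45)-b(329,68,45);print('back',np.linalg.norm(d),np.degrees(np.arctan2(-d[0],d[1])))
d=b(148,200,45)-b(327,200,45);print('front',np.linalg.norm(d),np.degrees(np.arctan2(-d[0],d[1])))
# force-free: lid tilt from wrist depth
print(b(210,42,187))
```

```text
plate [ 569.4 -280.5   55. ] [ 467.7 -292.5   55. ] len 102.4 yaw 6.75
stopR [ 581.9 -336.9   48. ] [ 465.7 -350.7   48. ] len 117.1 yaw 6.79
stopL [ 578.1 -311.8   48. ] [ 463.7 -325.9   48. ] len 115.2 yaw 7.06
boardend [ 598.2 -340.9   10. ] [ 450.4 -357.9   10. ] len 148.8 yaw 6.56
boardback(+90) [ 586.5 -230.    10. ] [ 598.2 -340.9   10. ] len 111.5 yaw 96.01
boxR 138.01315216156252 8.865915100953949
boxL 135.0463379843425 5.480599626758771
back 189.91408851770873 8.932616473476447
front 197.91097498866878 8.002764434251437
[ 569.52029756 -119.50414903  187.        ]
```

Call:
{"fn": "drive_tool", "kwargs": {"series": [0.026,0.0155,0,0,0,0,0.026,0.0155,0,0,0,0,0.026,0.0155,0,0,0,0,0.026,0.0155,0,0,0,0,0.026,0.0155,0,0,0,0,0,0,0,0,0,0,0,0,0,0,0,0,0,0,0,0,0,0]}}

```text
time: 2.15
ee_pos: [592.9, -107.5, 464.1]
orientation: [2.15, 0.145, -2.153]
wrist_force: [-0.2, -0.1, 0.6]
grip_width: 1.0
```

Call:
{"fn": "drive_tool", "kwargs": {"series": [0,0,-0.02,0,0,0,0,0,-0.02,0,0,0,0,0,-0.02,0,0,0,0,0,-0.02,0,0,0,0,0,-0.02,0,0,0,0,0,-0.02,0,0,0,0,0,0,0,0,0,0,0,0,0,0,0]}}

```text
time: 2.82
ee_pos: [592.2, -107.5, 344.4]
orientation: [2.15, 0.145, -2.154]
wrist_force: [0.2, 0.2, 0.8]
grip_width: 0.5
```

Run:
```python
from h import *
a=grab('wrist');cv2.imwrite('pics/6.png',a['image'])
s=sensors.sense();print(s['time'],s['ee_pos'],s['wrist_force'])
```

```text
2.8667 [ 592.58513993 -107.30625675  346.00127936] [0.55717219 0.50252862 0.39683353]
```

View pics/6.png

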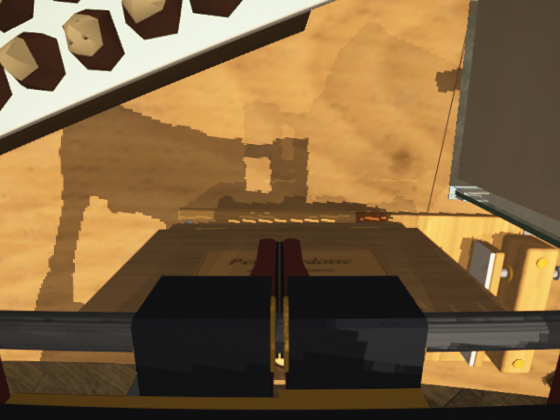

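The fingertips, near (280,240), are behind the lid's outer face and clear of the tray (upper left) and the case (upper right). Next I'll pull the lid over along an arc.

Call:
{"fn": "drive_tool", "kwargs": {"series": [-0.0065,-0.0009,-0.001,0,0,0,-0.0065,-0.0009,-0.001,0,0,0,-0.0065,-0.0009,-0.001,0,0,0,-0.0065,-0.0009,-0.001,0,0,0,-0.0065,-0.0009,-0.001,0,0,0,-0.0065,-0.0009,-0.001,0,0,0,-0.0065,-0.0009,-0.002,0,0,0,-0.0065,-0.0009,-0.002,0,0,0]}}

```text
time: 3.53
ee_pos: [540.6, -113.7, 334.5]
orientation: [2.151, 0.146, -2.151]
wrist_force: [-0.2, 0.2, 0.3]
grip_width: 0.5
```

Call:
{"fn": "drive_tool", "kwargs": {"series": [-0.0065,-0.0009,-0.003,0,0,0,-0.0065,-0.0009,-0.003,0,0,0,-0.0065,-0.0009,-0.003,0,0,0,-0.0065,-0.0009,-0.004,0,0,0,-0.0065,-0.0009,-0.004,0,0,0,-0.006,-0.0009,-0.004,0,0,0,-0.006,-0.0009,-0.005,0,0,0,-0.006,-0.0009,-0.005,0,0,0]}}

```text
time: 4.2
ee_pos: [490.2, -120.9, 303.1]
orientation: [2.151, 0.146, -2.151]
wrist_force: [0.5, 0.4, 0.6]
grip_width: 0.7
```

Call:
{"fn": "drive_tool", "kwargs": {"series": [0,0,0.02,0,0,0,0,0,0.03,0,0,0,0,0,0.03,0,0,0,-0.01,0.01,0.03,0,0,0,-0.02,0.03,0.01,0,0,0,-0.02,0.03,0,0,0,0,-0.01,0.03,0,0,0,0,0,0.03,0,0,0,0]}}

```text
time: 4.87
ee_pos: [428.9, 10.0, 424.4]
orientation: [2.154, 0.145, -2.15]
wrist_force: [0.5, 0.4, -0.5]
grip_width: 0.1
```

Run:
```python
from h import *
a=grab('scene');cv2.imwrite('pics/7.png',cv2.resize(a['image'][110:310,150:440],None,fx=2.6,fy=2.6))
s=sensors.sense();print(s['time'],s['ee_pos'],s['qpos'])
v,u=np.mgrid[170:230,160:240];w=world(a,u.ravel(),v.ravel());k=w[(w[:,2]>40)&(w[:,2]<130)&(w[:,0]>300)];print(np.percentile(k,[2,50,98],axis=0))
```

```text
4.9167 [429.33745966  13.82653108 424.16738957] [-0.0483685  -0.36324184  1.60990246  0.00358293  1.89328387  1.38456387]
[[406.95185833 194.25815049  40.60272579]
 [447.23952056 305.61102356  51.14442654]
 [606.99002794 417.99605045 111.49023302]]
```

View pics/7.png

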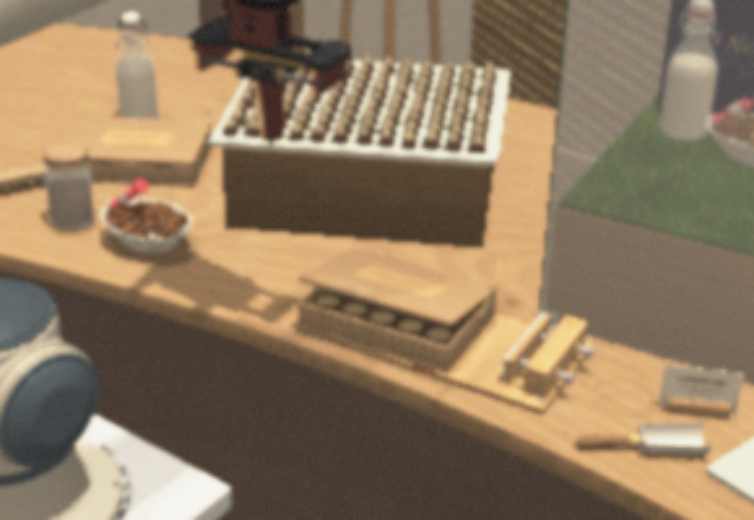

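The lid is sinking shut: its free edge is just above the box front at crop px (470,310). Everything else is untouched. Now I'll set up the pushing pose on the left side: jaws along the board's x axis, gripper open, fingertips tilted forward.

Call:
{"fn": "drive_tool", "kwargs": {"series": [0.003,0.002,0,0,0,0.12,0.003,0.002,0,0,0,0.12,0.003,0.002,0,0,0,0.12,0.003,0.002,0,0,0,0.12,0.003,0.002,0,0,0,0.12,0.003,0.002,0,0,0,0.12,0.003,0.002,0,0,0,0.12,0.003,0.002,0,0,0,0.12], "gripper": 0}}

```text
time: 5.58
ee_pos: [454.8, 25.0, 423.1]
orientation: [1.545, 0.95, -1.546]
wrist_force: [-0.7, 0.3, 0.1]
grip_width: 50.4
```

Call:
{"fn": "drive_tool", "kwargs": {"series": [0.003,0.002,0,0,0,0.118,0.003,0.002,0,0,0,0.118,0.003,0.002,0,0,0,0.118,0.003,0.002,0,0,0,0.118,0.003,0.002,0,0,0,0.118,0.002,0.001,0,-0.066,-0.008,0,0.002,0.001,0,-0.066,-0.008,0,0.002,0.001,0,-0.066,-0.008,0]}}

```text
time: 6.25
ee_pos: [475.8, 37.7, 423.3]
orientation: [0.984, 1.103, -1.206]
wrist_force: [-0.5, 0.4, -0.7]
grip_width: 88.0
```

Call:
{"fn": "drive_tool", "kwargs": {"series": [0,0,-0.02,0,0,0,0,0,-0.02,0,0,0,0,0,-0.02,0,0,0,0,0,-0.02,0,0,0,0,0,-0.02,0,0,0,0,0,-0.02,0,0,0,0,0,0,0,0,0,0,0,0,0,0,0]}}

```text
time: 6.92
ee_pos: [475.4, 37.9, 302.5]
orientation: [0.985, 1.107, -1.206]
wrist_force: [0.4, -0.1, -0.5]
grip_width: 87.8
```

```bash
cat >> h.py <<'E'
def st():
    s=sensors.sense();R,_=cv2.Rodrigues(s['orientation']);tip=s['ee_pos']+182*R[:,0]
    print('t',round(s['time'],2),'tcp',s['ee_pos'].round(1),'tip',tip.round(1),'jaw yaw',np.degrees(np.arctan2(R[1,1],R[0,1])).round(2),'fing',R[:,0].round(3),'F',s['wrist_force'].round(1),'T',s['wrist_torque'].round(2),'w',round(s['grip_width'],1))
    return s,R,tip
E
python3 - <<'E'
from h import *
a=grab('wrist');cv2.imwrite('pics/8.png',a['image'])
st()
E
```

```text
t 6.97 tcp [475.7  38.  304.1] tip [480.1   2.1 125.7] jaw yaw 6.59 fing [ 0.024 -0.197 -0.98 ] F [ 0.4 -0.5  1.1] T [ 0.03 -0.09 -0.04] w 87.8
```

View pics/8.png

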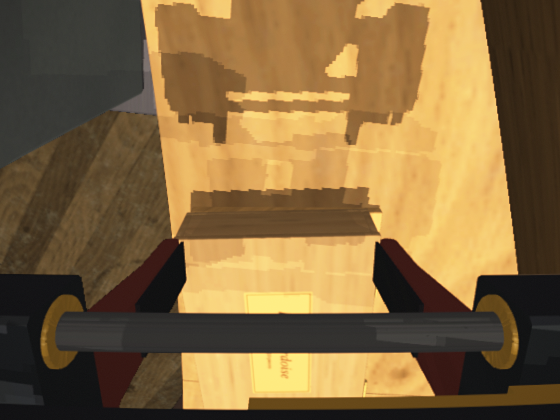

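Wrist view: the lid is shut. The box's left face is the dark strip from (185,210) to (380,210), with the lid edge at row ~237. The open fingers are just outside it in the picture.

Run:
```python
from h import *
a=load('wrist')
for u,v,z in[(181,238,53),(380,234,53),(190,209,10),(383,209,10)]:print(world(a,u,v,z)[0].round(1))
w=lambda u,v:world(a,u,v)[0].round(1)
print(w(200,250),w(360,250),w(200,222),w(360,222))
```

```text
[418.  -36.2  53. ]
[551.3 -17.6  53. ]
[415.  -36.2  10. ]
[564.5 -18.9  10. ]
[431.4 -43.   55.1] [539.9 -30.6  54.8] [426.4 -36.1  28.9] [541.5 -19.6  34.6]
```

Call:
{"fn": "drive_tool", "kwargs": {"series": [0.002,0.004,-0.013,0,0,0,0,0,-0.013,0,0,0,0,0,-0.013,0,0,0,0,0,-0.013,0,0,0,0,0,-0.013,0,0,0,0,0,-0.013,0,0,0,0,0,-0.012,0,0,0,0,0,-0.012,0,0,0]}}

```text
time: 7.63
ee_pos: [477.6, 42.1, 200.1]
orientation: [0.986, 1.106, -1.204]
wrist_force: [-0.2, 0.6, -1.5]
grip_width: 87.9
```

Call:
{"fn": "drive_tool", "kwargs": {"series": [0.0002,-0.002,0,0,0,0,0.0002,-0.002,0,0,0,0,0.0002,-0.002,0,0,0,0,0.0002,-0.002,0,0,0,0,0.0002,-0.002,0,0,0,0,0.0002,-0.002,0,0,0,0,0,0,0,0,0,0,0,0,0,0,0,0]}}

```text
time: 8.3
ee_pos: [479.1, 30.0, 201.9]
orientation: [0.987, 1.105, -1.204]
wrist_force: [-0.3, 0.3, 0.2]
grip_width: 88.0
```

Run:
```python
from h import *
st()
```

```text
t 8.3 tcp [479.1  30.  201.9] tip [483.5  -5.8  23.5] jaw yaw 6.57 fing [ 0.024 -0.197 -0.98 ] F [-0.3  0.3  0.2] T [ 0.05 -0.06  0.01] w 88.0
```

Call:
{"fn": "drive_tool", "kwargs": {"series": [0.00035,-0.003,0,0,0,0,0.00035,-0.003,0,0,0,0,0.00035,-0.003,0,0,0,0,0.00035,-0.003,0,0,0,0,0.00035,-0.003,0,0,0,0,0.00035,-0.003,0,0,0,0,0.00035,-0.003,0,0,0,0,0.00035,-0.003,0,0,0,0]}}

```text
time: 8.97
ee_pos: [481.8, 6.0, 201.6]
orientation: [0.986, 1.106, -1.204]
wrist_force: [-0.8, 3.2, -0.3]
grip_width: 87.8
```

Call:
{"fn": "drive_tool", "kwargs": {"series": [0.00035,-0.003,0,0,0,0,0.00035,-0.003,0,0,0,0,0.00035,-0.003,0,0,0,0,0.00035,-0.003,0,0,0,0,0.00035,-0.003,0,0,0,0,0.00035,-0.003,0,0,0,0,0.00035,-0.003,0,0,0,0,0.00035,-0.003,0,0,0,0]}}

```text
time: 9.63
ee_pos: [484.6, -18.1, 201.6]
orientation: [0.986, 1.105, -1.204]
wrist_force: [-0.9, 3.5, 0.4]
grip_width: 87.5
```

Run:
```python
from h import *
st()
a=grab('scene');cv2.imwrite('pics/9.png',cv2.resize(a['image'][170:285,255:385],None,fx=5,fy=5,interpolation=cv2.INTER_CUBIC))
b=grab('wrist');cv2.imwrite('pics/10.png',b['image'])
```

```text
t 9.63 tcp [484.6 -18.1 201.6] tip [488.9 -53.9  23.2] jaw yaw 6.59 fing [ 0.024 -0.197 -0.98 ] F [-0.9  3.5  0.4] T [ 0.69  0.01 -0.02] w 87.5
```

View pics/9.png

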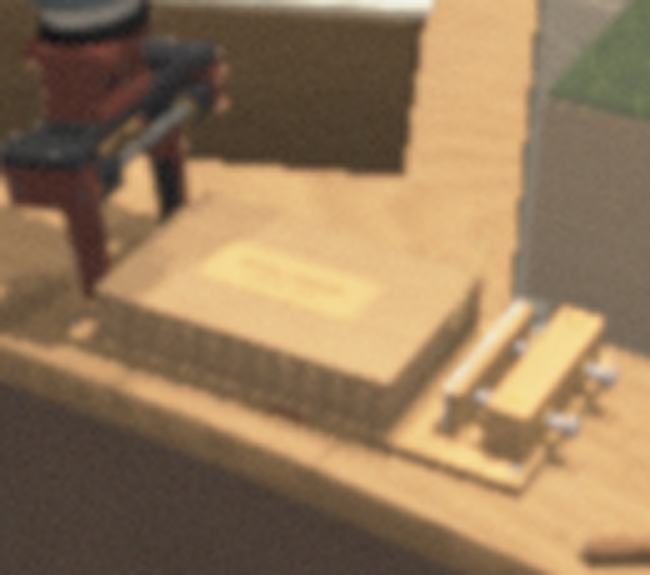

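Run:
```python
from h import *
a=load('scene')
def ln(n,p,q,z):
    P,Q=[world(a,x/5+255,y/5+170,z)[0] for x,y in(p,q)];d=P-Q
    print(n,P.round(1),Q.round(1),np.linalg.norm(d).round(1),np.degrees(np.arctan2(d[1],d[0])).round(2))
ln('lidR',(480,280),(385,383),53)
ln('plate',(525,303),(445,388),55)
ln('stopR',(604,318),(530,415),48)
ln('front+90',(98,290),(385,383),53)
b=load('wrist')
# left lid edge in wrist view by depth: points on lid top (z>48) nearest +y per column
r=b['range_z'];v,u=np.mgrid[150:300,190:375];w=world(b,u.ravel(),v.ravel()).reshape(150,185,3)
pts=[]
for j in range(5,180,6):
    c=w[:,j];k=c[(c[:,2]>49)&(c[:,2]<62)]
    if len(k): pts.append(k[k[:,1].argmax()])
pts=np.array(pts);print(pts[::6].round(1));p=np.polyfit(pts[:,0],pts[:,1],1);print(np.degrees(np.arctan(p[0])),len(pts))
```

```text
lidR [ 567.6 -261.2   53. ] [ 437.4 -273.7   53. ] 130.8 5.48
plate [ 558.9 -297.9   55. ] [ 451.7 -305.6   55. ] 107.5 4.13
stopR [ 583.2 -339.8   48. ] [ 467.  -353.8   48. ] 117.0 6.89
front+90 [414.7 -79.   53. ] [ 437.4 -273.7   53. ] 196.0 96.64
[]Traceback (most recent call last):
  File "<stdin>", line 17, in <module>
IndexError: too many indices for array: array is 1-dimensional, but 2 were indexed
```

View pics/10.png

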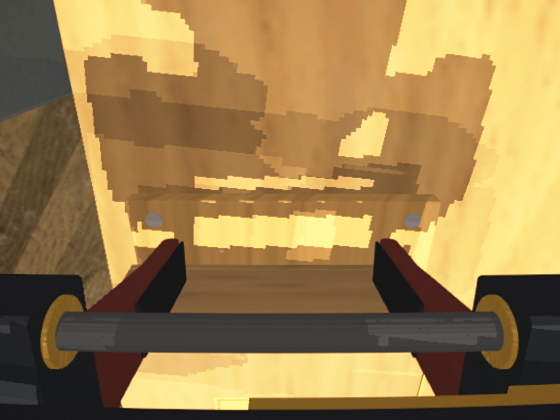

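Call:
{"fn": "drive_tool", "kwargs": {"series": [0.00023,-0.002,0,0,0,0,0.00023,-0.002,0,0,0,0,0.00023,-0.002,0,0,0,0,0.00023,-0.002,0,0,0,0,0.00023,-0.002,0,0,0,0,0.00023,-0.002,0,0,0,0,0.00023,-0.002,0,0,0,0,0.00023,-0.002,0,0,0,0]}}

```text
time: 10.4
ee_pos: [486.4, -34.0, 201.6]
orientation: [0.986, 1.105, -1.204]
wrist_force: [0.1, 3.4, 0.2]
grip_width: 87.9
```

The wrist view shows the box face (row 265) parallel to the board's left end (row 195). Both views put the box at about 6.6° and the board at about 6.7°, so it's square. I'll creep on to the plate.

Call:
{"fn": "drive_tool", "kwargs": {"series": [0.00012,-0.001,0,0,0,0,0.00012,-0.001,0,0,0,0,0.00012,-0.001,0,0,0,0,0.00012,-0.001,0,0,0,0,0.00012,-0.001,0,0,0,0,0.00012,-0.001,0,0,0,0,0,0,0,0,0,0,0,0,0,0,0,0]}}

```text
time: 11.07
ee_pos: [487.1, -40.0, 201.6]
orientation: [0.986, 1.105, -1.204]
wrist_force: [-0.3, 2.6, 0.4]
grip_width: 88.0
```

Call:
{"fn": "drive_tool", "kwargs": {"series": [0.00012,-0.001,0,0,0,0,0.00012,-0.001,0,0,0,0,0.00012,-0.001,0,0,0,0,0,0,0,0,0,0,0,0,0,0,0,0,0,0,0,0,0,0,0,0,0,0,0,0,0,0,0,0,0,0]}}

```text
time: 11.73
ee_pos: [487.5, -42.9, 201.6]
orientation: [0.986, 1.105, -1.204]
wrist_force: [0.9, 1.3, -0.6]
grip_width: 87.8
```

```bash
python3 -c "
from h import *
st()"
```

```text
t 11.73 tcp [487.5 -42.9 201.6] tip [491.8 -78.8  23.2] jaw yaw 6.6 fing [ 0.024 -0.197 -0.98 ] F [ 0.9  1.3 -0.6] T [ 0.4  -0.09 -0.02] w 87.8
```

Call:
{"fn": "drive_tool", "kwargs": {"series": [0.00012,-0.001,0,0,0,0,0.00012,-0.001,0,0,0,0,0.00012,-0.001,0,0,0,0,0.00012,-0.001,0,0,0,0,0,0,0,0,0,0,0,0,0,0,0,0,0,0,0,0,0,0,0,0,0,0,0,0]}}

```text
time: 12.4
ee_pos: [488.0, -46.1, 201.7]
orientation: [0.988, 1.107, -1.203]
wrist_force: [0.1, 7.1, 0.9]
grip_width: 87.8
```

Call:
{"fn": "drive_tool", "kwargs": {"series": [0.00012,-0.001,0,0,0,0,0.00012,-0.001,0,0,0,0,0.00012,-0.001,0,0,0,0,0,0,0,0,0,0,0,0,0,0,0,0,0,0,0,0,0,0,0,0,0,0,0,0,0,0,0,0,0,0]}}

```text
time: 13.07
ee_pos: [488.4, -48.8, 201.7]
orientation: [0.988, 1.107, -1.202]
wrist_force: [0.1, 8.8, 1.6]
grip_width: 87.9
```

```bash
python3 -c "
from h import *
st()"
```

```text
t 13.07 tcp [488.4 -48.8 201.7] tip [492.8 -84.1  23.2] jaw yaw 6.62 fing [ 0.024 -0.194 -0.981] F [0.1 8.8 1.6] T [ 1.54  0.04 -0.19] w 87.9
```

```bash
cat >> h.py <<'E'
def avg(n=6):
    L=[]
    for _ in range(n):
        grab('scene'); s=sensors.sense(); L.append(np.r_[s['wrist_force'],s['wrist_torque'],s['ee_pos']])
    print('avg F,T,tcp',np.mean(L,0).round(2),'sd',np.std(L,0)[[1,5]].round(2))
    return load('scene')
E
python3 - <<'E'
from h import *
a=avg();st()
cv2.imwrite('pics/11.png',cv2.resize(a['image'][205:275,310:385],None,fx=8,fy=8,interpolation=cv2.INTER_CUBIC))
E
```

```text
avg F,T,tcp [-6.8000e-01  8.7100e+00  1.3000e+00  1.5000e+00  6.0000e-02 -1.9000e-01
  4.8840e+02 -4.8830e+01  2.0173e+02] sd [0.44 0.03]
t 13.37 tcp [488.4 -48.8 201.7] tip [492.8 -84.1  23.2] jaw yaw 6.62 fing [ 0.024 -0.194 -0.981] F [-1.   9.3  1.3] T [ 1.48  0.09 -0.23] w 87.8
```

View pics/11.png

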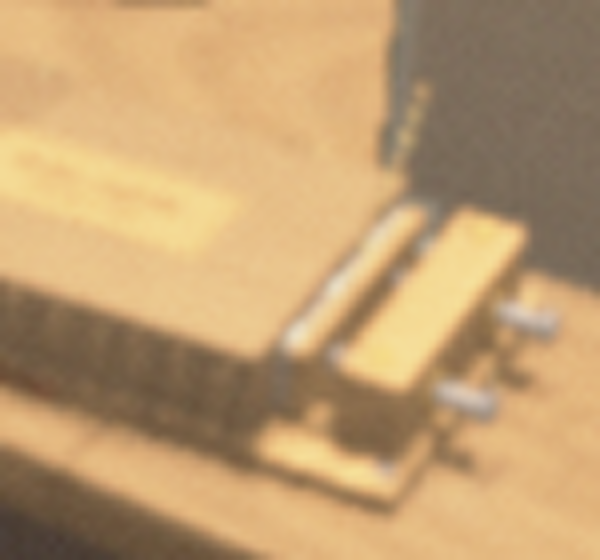

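The crop shows the lid edge and the plate's white face parallel and touching from (285,350) to (405,205), with a gap still open between plate and stop. The moment suggests the front side bears a little more, so I'll trim the yaw slightly.

Call:
{"fn": "drive_tool", "kwargs": {"series": [0,0,0,0,0,-0.003,0,0,0,0,0,-0.003,0,0,0,0,0,0,6e-05,-0.0005,0,0,0,0,6e-05,-0.0005,0,0,0,0,6e-05,-0.0005,0,0,0,0,6e-05,-0.0005,0,0,0,0,0,0,0,0,0,0]}}

```text
time: 14.03
ee_pos: [488.8, -50.5, 201.8]
orientation: [0.993, 1.106, -1.205]
wrist_force: [0.4, 11.0, 0.4]
grip_width: 88.0
```

Run:
```python
from h import *
avg();st()
```

```text
avg F,T,tcp [ 3.9000e-01  9.9000e+00  1.2900e+00  1.7500e+00 -8.0000e-02  1.5000e-01
  4.8880e+02 -5.0520e+01  2.0176e+02] sd [0.54 0.03]
t 14.33 tcp [488.8 -50.5 201.8] tip [493.1 -85.7  23.2] jaw yaw 6.33 fing [ 0.024 -0.193 -0.981] F [-0.1  9.7  1.2] T [ 1.75 -0.13  0.15] w 87.8
```

Call:
{"fn": "drive_tool", "kwargs": {"series": [0,0,0,0,0,0.0025,6e-05,-0.0005,0,0,0,0,6e-05,-0.0005,0,0,0,0,6e-05,-0.0005,0,0,0,0,6e-05,-0.0005,0,0,0,0,6e-05,-0.0005,0,0,0,0,0,0,0,0,0,0,0,0,0,0,0,0]}}

```text
time: 15.0
ee_pos: [489.0, -52.8, 201.8]
orientation: [0.992, 1.107, -1.204]
wrist_force: [-0.7, 11.8, 2.3]
grip_width: 88.1
```

Run:
```python
from h import *
a=avg();st()
cv2.imwrite('pics/12.png',cv2.resize(a['image'][205:275,310:385],None,fx=8,fy=8,interpolation=cv2.INTER_CUBIC))
```

```text
avg F,T,tcp [-3.1000e-01  1.1530e+01  1.8600e+00  2.0100e+00  1.1000e-01 -7.0000e-02
  4.8899e+02 -5.2770e+01  2.0179e+02] sd [0.52 0.03]
t 15.3 tcp [489.  -52.8 201.8] tip [493.3 -87.7  23.2] jaw yaw 6.45 fing [ 0.024 -0.192 -0.981] F [-0.5 10.7  1.8] T [ 2.03  0.13 -0.09] w 88.1
```

View pics/12.png

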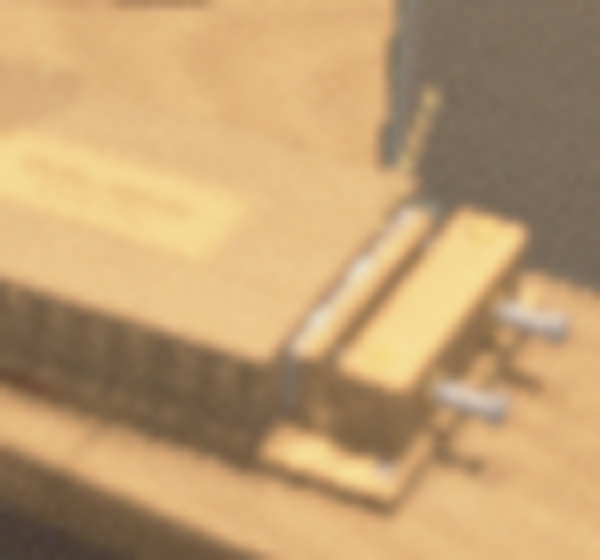

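The last view shows the lid shut and square on the plate, the rods further out on the right, and the plate-to-stop gap still open. The push is 11.5 N. Taking off about 3.3 N of friction leaves about 8 N on the plate, so I'm handing in.

```bash
python3 -c "
from h import *
print(robot.hand_in());st()"
```

```text
the job is handed in; nothing more can be done
None
the job is handed in; nothing more can be done
```

The lid is shut and the box is square against the sprung plate, pressed about halfway in. I handed the job in at about 15 s with the arm still holding the push.

I tipped the lid over from behind and it sank shut by itself. Then I slid the box along the board with both fingertips below the lid edge, and trimmed the yaw by under half a degree once it met the plate.

**Last checks:**
- **Push:** it held steady at about 11.5 N. Taking off the roughly 3.3 N of sliding friction leaves about 8 N on the plate.
- **Plate travel:** it comes out at about 8.6 mm from force and 7.6 mm from fingertip position, a 1 mm disagreement around the 8 mm target. The gap to the stop was still open, so it had not bottomed out.
- **Squareness:** the moment about the vertical was near zero (-0.07 N m), and the lid edge looked parallel to the plate. Single camera estimates of the plate's angle ranged from 4.1° to 7.1°, so for the final trim I relied on the moment.
- **Other things on the counter:** I never touched them on purpose, and they looked in place in the scene view taken just after the lid was tipped. I did not check them again after the push.

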